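# Hang the glaze samples in order

### The arm

A 6-joint arm with a two-finger parallel gripper is mounted at the origin on the work surface. World frame = base frame: x ahead of the robot, y to its left, z up, the work surface at z = 0. Lengths are in mm, angles in degrees, forces in N, time in s.
With the tool pointing down it reaches from about 350 to 850 mm from the base axis. Payload 8.1 kg.
Tool frame: the origin (TCP) lies on the centre line of the jaws, within the pads' length; the fingertips stand 11 mm ahead of it and the grasp point (between the pads) lies 8 mm behind it; z points along the fingers, y is the direction in which the jaws open and shut (so a half turn about z gives the same grasp; the last joint's range is limited). The gripper opens to 85 mm and grips with 20 to 120 N. Pads are 22 mm wide; open, the fingers measure 114 mm over their backs; the gripper's body (76 mm by 85 mm) begins 54 mm behind the grasp point. The pads swing forward as they close: fully open they stand 13 mm farther back than shut.
Start: joints at [-74.278, 7.471, 85.268, -0, 87.261, -4.893], TCP at [211.272, -561.578, 242.292] pointing down, gripper open.
Joint ranges: [-169.43, 169.43], [-51.17, 129.36], [1.28, 143.12], [-76.62, 256.62], [0, 156.53], [-152.29, 152.29]. Speed limits (degrees/s): [136.94, 136.94, 159.86, 180, 180, 180].

### API

Orientations are given as [roll, pitch, yaw] about the fixed x, y, z axes, in that order (R = Rz(yaw) Ry(pitch) Rx(roll)).
In Python, from bench import telemetry, viewer, r gives the robot as it stands.
- The arm moves only by the shell command python3 -m inch 'ROWS' [FORCE]. ROWS is JSON, a list of rows, each a list of 3 entries, a list of its own where there are three numbers: the shift along the tool's x, y, z in cm, then the turn, a rotation vector about the tool's x, y, z in rad, then the opening, from 0 (shut) to 1 (fully open). A call has 1 to 20 rows; each row is the pose to reach, as a shift and turn from the pose commanded when the call began, along the tool's axes at that moment; what a row does not reach only later rows make up. A row lasts 1/10 s, in which the tool goes at most 50 mm and 8.59 degrees, less where a joint would pass 70% of its speed; a pose out of reach is approached as far as the arm can. A call with a gripper value outside its range is refused whole. The fingers move at their own pace and stop on an object; FORCE is the grip in N (left out, the last holds). Time passes only in rows, so rows that repeat a pose let the fingers close. It gives the time, the measured TCP pose, the force and the opening at its end, in the units of the state.
- telemetry.sense(): the state, without advancing time (a new reading comes with each control period).
- viewer.snapshot(name): name is "side" or "top"; returns the picture (384x512x3 uint8, red, green, blue); there is no depth.
- viewer.camera_model(name): a dict with "fx", "fy", "cx", "cy" (pixels), "cam_to_world" (4x4, takes a point from camera to world coordinates). Camera axes: x right, y down, z forward; pixel columns grow to the right and rows downward; lengths in mm; the calibration is good to about 2 mm. A picture is of the moment at which its call begins. camera_model takes no time and is no camera call.
- r.hand_in(): hands the job in, once; it reports no verdict.
The state is a dict: "time": time; "joint_pos": joint angles; "qd": joint speeds; "joint_efforts": joint torques, N m; "tool_pos": TCP position; "tcp_rot": TCP orientation; "ft_force": force on the tool from outside, world axes, zero at the start; "wrist_torque": the same for the moment, N m; "finger_gap": finger opening in mm.
Only numpy, scipy, OpenCV 4.12 (cv2) and the standard library are available. Lean on these libraries where they do the work, as an engineer would, in place of code of your own. Each camera call takes 0.05 s, during which the arm holds its last target.

### The job

The green glaze sample already hangs at the back of the hook. Take the blue sample from the drying rack and hang it by its window on the hook in front of the green one, then hang the yellow sample in front of the blue one, so that all three hang on the bar from long to short.

Things in the scene. Friction and masses are not known exactly. Their poses are not given: they have to be found in the camera images.
- hook: Fixed steel hook stand on a dark wooden foot 110x130x18 mm. Origin: foot's underside, below the post; z up. From the post top a level 8 mm bar, axis at z=230, runs 125 mm along the stand's -x (roughly to the robot); its tip then turns up 8 (ends x=-135; top z=242). Nothing above the bar. Samples go on over the tip, bar through window, then down; hung, a sample's origin is 14 below the bar axis (z=216).
- green_sample: Green, 165 mm tall, hanging loose on the bar, 20-32 mm from the post. All samples: flat clay plate 56 wide (y), 12 thick (x), glazed all over but for a cream foot, both faces alike; window 34 wide, 36 high, through x; top bar 14 high, side bars 11. Origin: window centre, 32 below the top edge; z to the top edge.
- blue_sample: Blue, 135 mm tall, 0.16 kg, shaped like the green (origin: window centre, 32 below top; y = 56 mm width, x = thickness). Stands loose and upright in a fixed pale wooden rack (200x90, 35 high), lowest 27 mm in a 15 wide slot along its y; lift straight up. Slots 60 apart along x; any order. The others hold the yellow and a plain cream one, 120 tall, with no window.
- yellow_sample: Yellow, 105 mm tall, 0.12 kg, shaped like the green (origin: window centre, 32 below top; y = 56 mm width, x = thickness). Stands in another slot of the same rack, lifted the same way.
Things that resemble listed ones, but are neither listed nor needed, are in the scene too. There is more than one size of the yellow_sample; the job needs the smallest. Several things have the shape of the green_sample; the one meant has the colours described above.

How it is judged:
By the outcome, as a careful person would: the job done as asked, in the order asked, and still so for the second after the job is handed in, with the robot touching nothing.
It also fails if it takes over 72 s, if anything falls off the work surface, if the arm or the gripper's body presses on something with over 40 N, if the wrist force passes 120 N, or if a joint passes its speed limit or range.

## Working session

There is one attempt and no reset: what is moved stays moved. The work goes in short steps, Python scripts to look and compute and a shell command to move; the robot and the scene stay as the last step left them, time stands still between calls to the robot, and variables do not carry over. Pictures are saved under pics/ and viewed, and the job is handed in when it is done.

```bash
ls; mkdir -p pics; python3 - <<'E'
from bench import telemetry, viewer, r
import cv2
print(telemetry.sense())
for n in("side","top"):
    im=viewer.snapshot(n); cv2.imwrite(f"pics/{n}0.png",im[:,:,::-1]); m=viewer.camera_model(n); print(n,m)
E
```

```text
pics
{'time': 0.0, 'joint_pos': array([-7.42781504e+01,  7.51554158e+00,  8.53287800e+01, -3.97145250e-04,
        8.72629588e+01, -4.89275487e+00]), 'qd': array([-0.06176705,  0.03568387, -0.05448554, -0.04168588,  0.03803562,
       -0.03419086]), 'joint_efforts': array([ 1.26480179e-03, -5.69397640e+01, -5.00547016e+01,  5.16576256e-05,
        1.47104042e-02, -2.54953886e-05]), 'tool_pos': array([ 211.12445628, -561.05766769,  241.24469523]), 'tcp_rot': array([-1.79893077e+02, -8.75482100e-03,  2.06146157e+01]), 'ft_force': array([ 0.14424957,  0.29178722, -0.02054204]), 'wrist_torque': array([0.02178624, 0.00966148, 0.04380162]), 'finger_gap': 85.48337152745187}
side {'fx': 410.9435995599297, 'fy': 410.9435995599297, 'cx': 258.01401941748054, 'cy': 187.5267785678677, 'cam_to_world': array([[-8.19148753e-01, -3.79634238e-01,  4.29968797e-01,
         1.65906722e+02],
       [-5.73318637e-01,  5.19242669e-01, -6.33792389e-01,
         5.50469811e+02],
       [ 1.73511445e-02, -7.65679369e-01, -6.42988368e-01,
         7.70692093e+02],
       [ 0.00000000e+00,  0.00000000e+00,  0.00000000e+00,
         1.00000000e+00]])}
top {'fx': 448.13959144381454, 'fy': 448.13959144381454, 'cx': 246.46627020768412, 'cy': 198.90477132800277, 'cam_to_world': array([[ 1.72291924e-02, -9.80442326e-01,  1.96051015e-01,
         3.65048895e+02],
       [-9.99609456e-01, -2.12054481e-02, -1.82006468e-02,
        -3.19741383e+01],
       [ 2.20020341e-02, -1.95660866e-01, -9.80424773e-01,
         1.18965694e+03],
       [ 0.00000000e+00,  0.00000000e+00,  0.00000000e+00,
         1.00000000e+00]])}
```

View pics/side0.png

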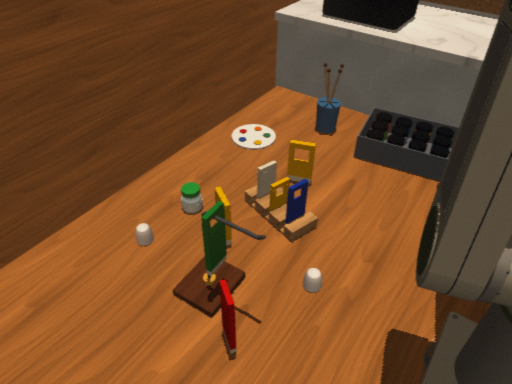

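View pics/top0.png

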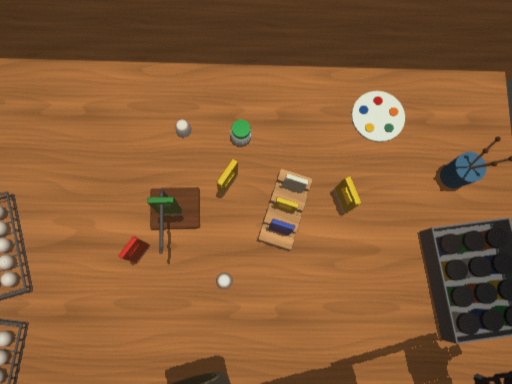

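Side view: green on the hook (214,237), rack at about (282,210) with cream, small yellow and blue. The decoys are a loose yellow beside the hook (225,215), one behind the rack (301,160), and a red at (229,320). Top view: bar from (162,200) to (161,250), blue (282,227), small yellow (286,203). Next I'll measure these.

```bash
cat > h.py <<'E'
import numpy as np, cv2
from bench import telemetry, viewer, r
def ray(n,uv):
    m=viewer.camera_model(n);T=np.array(m['cam_to_world'])
    d=np.array([(uv[0]-m['cx'])/m['fx'],(uv[1]-m['cy'])/m['fy'],1.])
    return T[:3,3],T[:3,:3]@d
def onz(n,uv,z):
    o,d=ray(n,uv); return o+d*(z-o[2])/d[2]
def tri(a,b):  # top px, side px
    o1,d1=ray('top',a);o2,d2=ray('side',b)
    s=np.linalg.lstsq(np.c_[d1,-d2],o2-o1,rcond=None)[0]
    p,q=o1+s[0]*d1,o2+s[1]*d2
    return (p+q)/2,np.linalg.norm(p-q)
def proj(n,P):
    m=viewer.camera_model(n);T=np.linalg.inv(np.array(m['cam_to_world']))
    c=T[:3,:3]@np.array(P)+T[:3,3]
    return m['fx']*c[0]/c[2]+m['cx'],m['fy']*c[1]/c[2]+m['cy']
E
python3 - <<'E'
from h import *
t=cv2.imread('pics/top0.png');s=cv2.imread('pics/side0.png')
def crop(im,x0,x1,y0,y1,k): return cv2.resize(im[y0:y1,x0:x1],None,fx=k,fy=k,interpolation=cv2.INTER_CUBIC)
cv2.imwrite('pics/a.png',crop(t,240,370,160,255,6))
cv2.imwrite('pics/b.png',crop(t,110,240,150,270,5))
cv2.imwrite('pics/c.png',crop(s,235,335,130,245,5))
cv2.imwrite('pics/d.png',crop(s,165,285,180,360,3))
E
```

```text
(no output)
```

View pics/a.png

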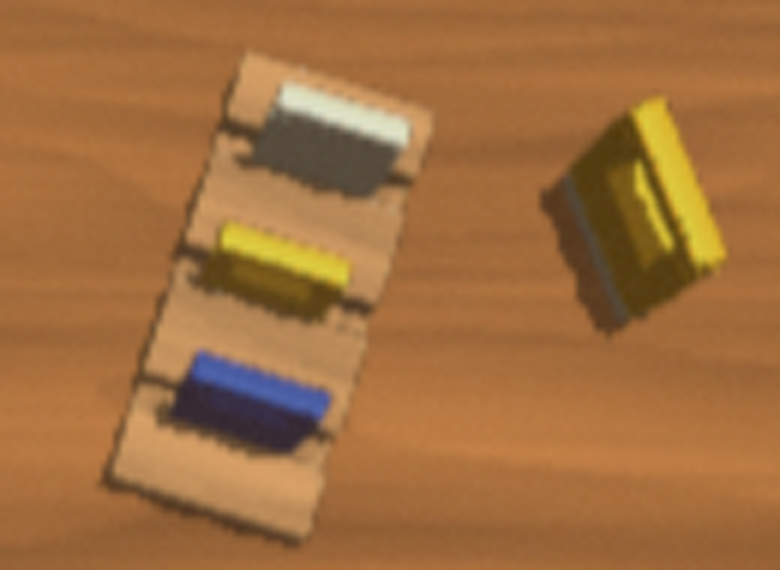

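View pics/b.png

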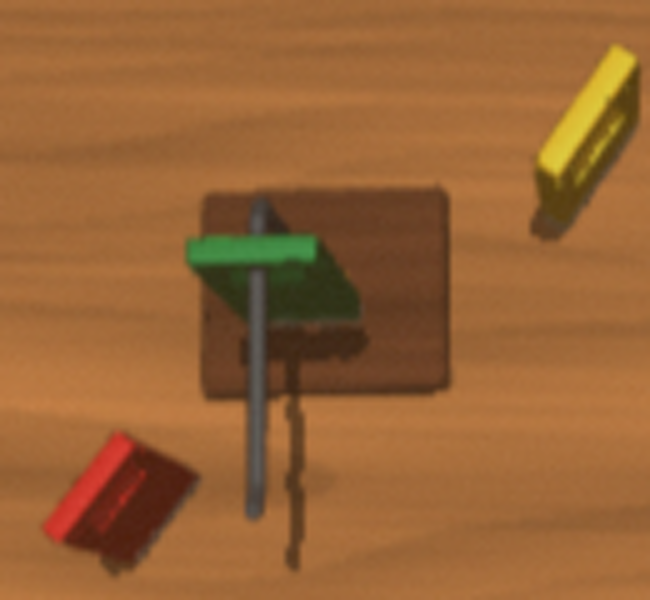

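View pics/c.png

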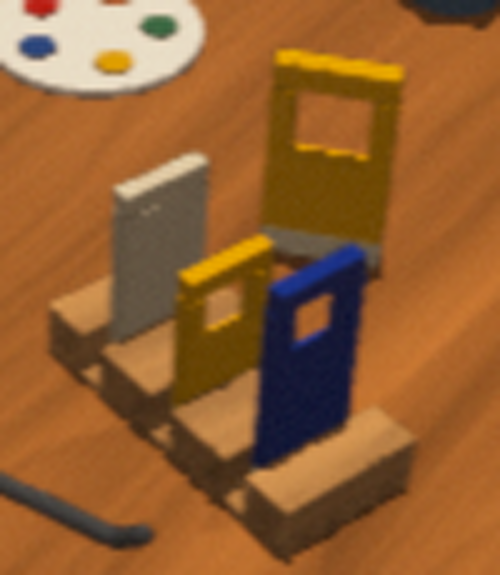

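View pics/d.png

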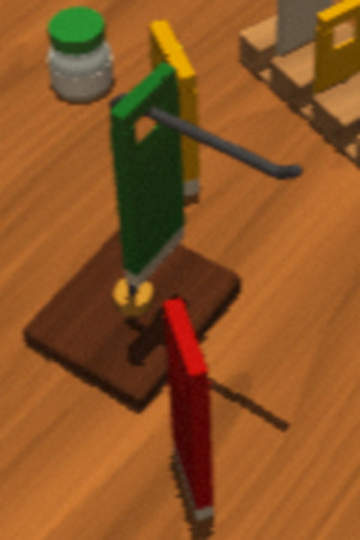

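Crops: blue top face in the top view at (272,219)–(295,225), yellow's at (277,198)–(298,206). The hook bar tip is near (161,253). The top faces are brighter than the sides, so I'll mask those.

```bash
python3 - <<'E'
from h import *
t=cv2.imread('pics/top0.png');hsv=cv2.cvtColor(t,cv2.COLOR_BGR2HSV)
def face(name,box,lo,hi,z):
    x0,x1,y0,y1=box
    m=cv2.inRange(hsv[y0:y1,x0:x1],lo,hi)
    n,l,st,c=cv2.connectedComponentsWithStats(m); k=1+np.argmax(st[1:,4])
    ys,xs=np.nonzero(l==k); p=np.array([onz('top',(x+x0,y+y0),z)[:2] for x,y in zip(xs,ys)],np.float32)
    R=cv2.minAreaRect(p); c=p.mean(0); w,v=np.linalg.eigh(np.cov(p.T)); a=np.degrees(np.arctan2(v[1,1],v[0,1]))
    print(name,len(p),'mean',c,'rect',np.round(R[0],1),np.round(R[1],1),'long axis deg',a%180, 'top px',xs.mean()+x0,ys.mean()+y0)
face('blue',(265,300,213,240),(100,80,120),(130,255,255),143)
face('yellow',(270,302,192,215),(20,120,140),(35,255,255),113)
face('green',(140,180,190,215),(45,100,90),(85,255,255),248)
face('red',(110,150,230,270),(0,150,130),(8,255,255),130)
face('yelB',(335,365,170,215),(20,120,140),(35,255,255),150)
# rack corners z=35
z=35
for u,v in((245,52),(435,112),(300,542),(105,483)): print('rack',onz('top',(240+u/6,160+v/6),35)[:2])
# bar: dark pixels columns in top
for v in range(205,256,4):
    row=t[v,150:175].astype(int); dk=np.nonzero((row.max(1)<105)&(row.max(1)-row.min(1)<25))[0]
    if len(dk): print(v,dk.min()+150,dk.max()+150,np.round(onz('top',(dk.mean()+150,v),230)[:2],1))
print('tip',onz('top',(110+254/5,150+515/5),242),onz('top',(110+262/5,150+200/5),234))
print(tri((110+254/5,150+512/5),(165+293/3,180+171/3)))
# foot corners z=18
for u,v in((202,190),(450,187),(450,390),(205,397)): print('foot',onz('top',(110+u/5,150+v/5),18)[:2])
E
```

```text
blue 93 mean [ 516.1226  -138.15442] rect [ 516.  -138.3] [53.   9.7] long axis deg 73.29357826039548 top px 282.78494623655916 223.8709677419355
yellow 110 mean [ 574.9082 -151.0106] rect [ 575.  -150.5] [55.7 12.5] long axis deg 73.01853118218129 top px 286.8090909090909 201.93636363636364
green 137 mean [548.0244  135.07776] rect [548.1 135. ] [10.9 51.2] long axis deg 93.60342527251618 top px 159.95620437956205 199.5182481751825
red 131 mean [456.20868 226.25008] rect [456.2 226.3] [12.3 57.5] long axis deg 145.37607633472894 top px 127.2442748091603 246.8320610687023
yelB 177 mean [ 599.8632  -304.55225] rect [ 599.3 -304.7] [71.5 14.5] long axis deg 20.71973775126213 top px 352.6779661016949 190.12994350282486
rack [ 680.19400041 -143.70229201]
rack [ 654.64335017 -228.16724127]
rack [ 463.36317707 -167.82211936]
rack [487.07265895 -83.78155008]
205 160 163 [539.5 134.3]
209 159 163 [530.7 134.9]
213 159 167 [522.  130.9]
217 160 162 [513.2 133.9]
221 160 162 [504.4 133.5]
225 160 162 [495.8 133. ]
229 160 162 [487.1 132.5]
233 160 162 [478.5 132. ]
237 160 161 [469.9 132.6]
241 160 162 [461.4 131.1]
245 160 162 [452.8 130.6]
249 160 161 [444.3 131.2]
tip [434.98490616 128.11472687 242.        ] [571.9360513 133.4344357 234.       ]
(array([437.70657715, 129.69964261, 235.86555921]), np.float64(2.2124001170778143))
foot [623.4486518  202.98162329]
foot [628.01988421  71.07677293]
foot [518.78460722  66.98033887]
foot [512.51499041 194.86546413]
```

```bash
cat >> h.py <<'E'
from scipy.spatial.transform import Rotation as Rn
def go(target,yaw):
    s=telemetry.sense(); R=Rn.from_euler('xyz',s['tcp_rot'],degrees=True); T=Rn.from_euler('xyz',[180,0,yaw],degrees=True)
    sh=R.inv().apply(np.array(target)-s['tool_pos'])/10
    print('t',round(s['time'],2),'pos',s['tool_pos'].round(1),'rot',s['tcp_rot'].round(2),'gap',round(s['finger_gap'],1),'F',s['ft_force'].round(1),'q',s['joint_pos'].round(0))
    print('shift cm',sh.round(2),'turn rad',(R.inv()*T).as_rotvec().round(3))
E
python3 - <<'E'
from h import *
# side top-face centres by crop
def c5(u,v): return 235+u/5,130+v/5
print('blue',tri((282.8,223.9),c5(317,275)))
print('yellow',tri((286.8,201.9),c5(227,262)))
print('red',tri((127.2,246.8),(165+188/3,180+337/3)))
print('yelB',tri((352.7,190.1),c5(340,67)))
print('green',tri((160,199.5),(165+147/3,180+90/3)))
print('cream',tri((240+345/6,160+115/6),c5(160,175)))
go((516,-138,240),-17)
E
```

```text
blue (array([ 516.32770657, -138.95058053,  137.56680737]), np.float64(1.0850287882383058))
yellow (array([ 574.9135179 , -151.79694174,  108.99592021]), np.float64(1.8477590011579563))
red (array([452.44400437, 218.03624244, 161.97817548]), np.float64(2.3275189347551737))
yelB (array([ 603.00999303, -309.94698992,  131.30266245]), np.float64(2.307889166144999))
green (array([547.35724689, 134.7652515 , 245.46708543]), np.float64(2.6670570031636296))
cream (array([ 630.83654512, -175.72824836,  124.46737395]), np.float64(1.5706020702871344))
t 0.1 pos [ 211.1 -561.1  241.3] rot [-1.7991e+02 -1.0000e-02  2.0610e+01] gap 85.2 F [0.5 0.  0.8] q [-74.   8.  85.   0.  87.  -5.]
shift cm [ 43.43 -28.87   0.19] turn rad [-0.002  0.     0.656]
```

```bash
python3 -m inch '[[[43.4,-28.9,0.2],[0,0,0.656],1],[[43.4,-28.9,0.2],[0,0,0.656],1],[[43.4,-28.9,0.2],[0,0,0.656],1],[[43.4,-28.9,0.2],[0,0,0.656],1],[[43.4,-28.9,0.2],[0,0,0.656],1],[[43.4,-28.9,0.2],[0,0,0.656],1],[[43.4,-28.9,0.2],[0,0,0.656],1],[[43.4,-28.9,0.2],[0,0,0.656],1],[[43.4,-28.9,0.2],[0,0,0.656],1],[[43.4,-28.9,0.2],[0,0,0.656],1],[[43.4,-28.9,0.2],[0,0,0.656],1],[[43.4,-28.9,0.2],[0,0,0.656],1],[[43.4,-28.9,0.2],[0,0,0.656],1],[[43.4,-28.9,0.2],[0,0,0.656],1],[[43.4,-28.9,0.2],[0,0,0.656],1],[[43.4,-28.9,0.2],[0,0,0.656],1],[[43.4,-28.9,0.2],[0,0,0.656],1],[[43.4,-28.9,0.2],[0,0,0.656],1]]'
python3 - <<'E'
from h import *
go((515.5,-138,121),-17)
E
```

```text
time: 1.9
tool_pos: [515.6, -138.7, 240.4]
tcp_rot: [-180.0, -0.0, -17.0]
ft_force: [-0.3, -0.2, -1.3]
finger_gap: 85.5
t 1.9 pos [ 515.6 -138.7  240.4] rot [-1.800e+02 -1.000e-02 -1.702e+01] gap 85.5 F [-0.3 -0.2 -1.3] q [-21.  -3.  96.   0.  87.  86.]
shift cm [-0.03 -0.07 11.94] turn rad [-0. -0. -0.]
```

```bash
python3 -m inch '[[[0,0,3],[0,0,0],1],[[0,-0.1,6],[0,0,0],1],[[0,-0.1,9],[0,0,0],1],[[0,-0.1,11],[0,0,0],1],[[0,-0.1,11.9],[0,0,0],1],[[0,-0.1,11.9],[0,0,0],1],[[0,-0.1,11.9],[0,0,0],1]]'
python3 - <<'E'
from h import *
go((515.5,-138,121),-17)
for n in("side","top"):
    im=viewer.snapshot(n)[:,:,::-1]
    im=im[120:260,230:360] if n=='side' else im[150:260,230:360]
    cv2.imwrite(f"pics/{n}1.png",cv2.resize(im,None,fx=4,fy=4,interpolation=cv2.INTER_CUBIC))
E
```

```text
time: 2.6
tool_pos: [516.7, -137.6, 122.4]
tcp_rot: [180.0, -0.1, -17.0]
ft_force: [-0.7, -0.2, 0.3]
finger_gap: 85.2
t 2.6 pos [ 516.7 -137.6  122.4] rot [ 1.800e+02 -8.000e-02 -1.698e+01] gap 85.2 F [-0.7 -0.2  0.3] q [-20.   3. 103.   0.  74.  87.]
shift cm [-0.1   0.07  0.14] turn rad [ 0.    -0.001  0.   ]
```

View pics/side1.png

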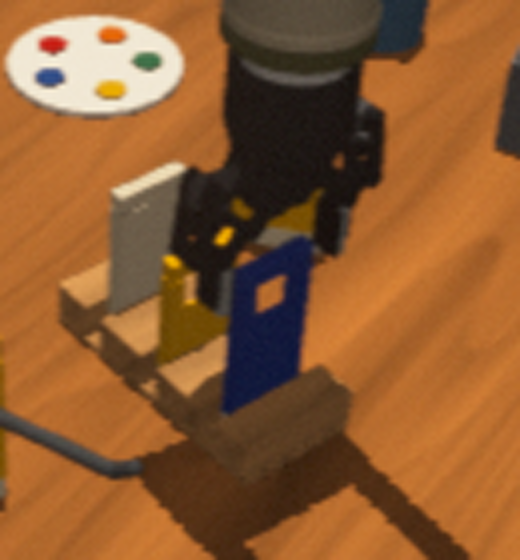

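View pics/top1.png

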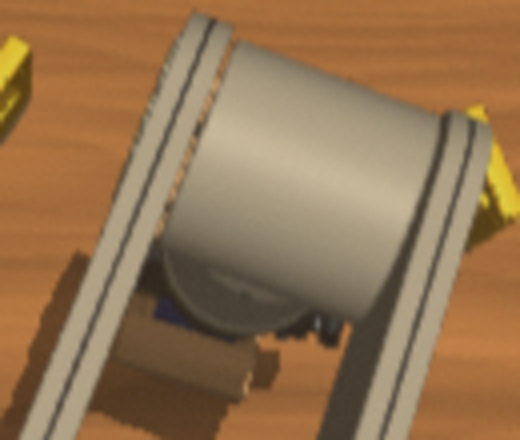

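The fingers straddle blue in the side view, with tips at crop (215,305) and (335,250) on either side of the plate. Closing now.

```bash
python3 -m inch '[[[-0.1,0,0.1],[0,0,0],0.6],[[-0.1,0,0.1],[0,0,0],0.4],[[-0.1,0,0.1],[0,0,0],0.4],[[-0.1,0,0.1],[0,0,0],0.4],[[-0.1,0,0.1],[0,0,0],0.4],[[-0.1,0,0.1],[0,0,0],0.4],[[-0.1,0,0.1],[0,0,0],0.4],[[-0.1,0,0.1],[0,0,0],0.4]]' 50
python3 - <<'E'
from h import *
go((515.5,-138,270),-17)
E
```

```text
time: 3.5
tool_pos: [515.7, -137.3, 121.2]
tcp_rot: [180.0, -0.1, -17.0]
ft_force: [0.6, -0.8, 4.7]
finger_gap: 54.9
t 3.5 pos [ 515.7 -137.3  121.2] rot [ 1.7999e+02 -9.0000e-02 -1.6970e+01] gap 54.9 F [ 0.6 -0.8  4.7] q [-20.   2. 104.  -0.  74.  87.]
shift cm [  0.02   0.07 -14.88] turn rad [ 0.    -0.002  0.   ]
```

```bash
python3 -m inch '[[[0,0,-0.5],[0,0,0],0.4],[[0,0,-1.5],[0,0,0],0.4],[[0,0,-3],[0,0,0],0.4],[[0,0,-5],[0,0,0],0.4],[[0,0,-7],[0,0,0],0.4],[[0,0,-9],[0,0,0],0.4],[[0,0,-11],[0,0,0],0.4],[[0,0,-13],[0,0,0],0.4],[[0,0,-14.5],[0,0,0],0.4],[[0,0,-14.9],[0,0,0],0.4],[[0,0,-14.9],[0,0,0],0.4]]'
python3 - <<'E'
from h import *
go((400,129,270),2.4)
for n in("side","top"):
    im=viewer.snapshot(n)[:,:,::-1]
    cv2.imwrite(f"pics/{n}2.png",im)
E
```

```text
time: 4.6
tool_pos: [515.4, -137.1, 270.1]
tcp_rot: [180.0, -0.1, -17.0]
ft_force: [-0.8, 0.5, -2.1]
finger_gap: 54.6
t 4.6 pos [ 515.4 -137.1  270.1] rot [ 1.800e+02 -8.000e-02 -1.697e+01] gap 54.6 F [-0.8  0.5 -2.1] q [-20.  -4.  94.   0.  90.  87.]
shift cm [-1.880e+01 -2.209e+01 -2.000e-02] turn rad [ 0.    -0.001 -0.338]
```

View pics/side2.png

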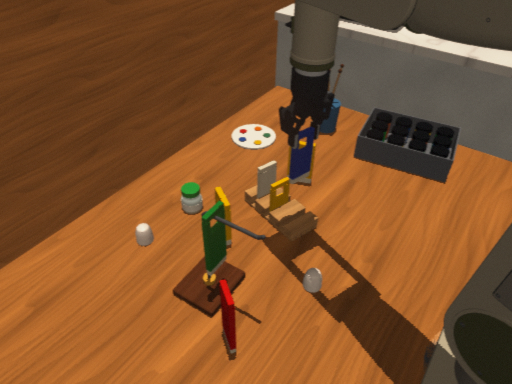

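Blue hangs in the gripper at (303,160), clear of the rack. I'll take a wider path so it comes round in front of the tip.

```bash
python3 - <<'E'
from h import *
go((385,129,265),2.4)
go((385,0,265),-5)
E
```

```text
t 4.7 pos [ 514.6 -136.9  268.3] rot [-1.800e+02  9.000e-02 -1.697e+01] gap 55.1 F [-0.1 -0.2 -1.5] q [-20.  -3.  94.  -0.  90.  87.]
shift cm [-20.16 -21.65   0.36] turn rad [-0.     0.002 -0.338]
t 4.7 pos [ 514.6 -136.9  268.3] rot [-1.800e+02  9.000e-02 -1.697e+01] gap 55.1 F [-0.1 -0.2 -1.5] q [-20.  -3.  94.  -0.  90.  87.]
shift cm [-16.39  -9.31   0.35] turn rad [-0.     0.002 -0.209]
```

```bash
python3 -m inch '[[[-1.5,-1,0],[0,0,-0.03],0.4],[[-4,-2.5,0],[0,0,-0.06],0.4],[[-7,-4,0],[0,0,-0.1],0.4],[[-10,-5.7,0.1],[0,0,-0.13],0.4],[[-13,-7.4,0.2],[0,0,-0.17],0.4],[[-16,-9.3,0.3],[0,0,-0.21],0.4],[[-17.2,-12,0.3],[0,0,-0.25],0.4],[[-18.2,-15,0.3],[0,0,-0.28],0.4],[[-19.2,-18,0.3],[0,0,-0.31],0.4],[[-20,-20.5,0.3],[0,0,-0.338],0.4],[[-20.2,-21.7,0.3],[0,0,-0.338],0.4],[[-20.2,-21.7,0.3],[0,0,-0.338],0.4],[[-20.2,-21.7,0.3],[0,0,-0.338],0.4]]'
python3 - <<'E'
from h import *
go((385,128,244),2.4)
for n in("side","top"):
    im=viewer.snapshot(n)[:,:,::-1]
    cv2.imwrite(f"pics/{n}3.png",im)
E
```

```text
time: 6.0
tool_pos: [385.0, 128.9, 265.6]
tcp_rot: [180.0, 0.1, 2.4]
ft_force: [-0.8, -1.2, -1.8]
finger_gap: 55.1
t 6.0 pos [385.  128.9 265.6] rot [1.7995e+02 8.0000e-02 2.4000e+00] gap 55.1 F [-0.8 -1.2 -1.8] q [ 11. -24. 112.  -0.  93.  99.]
shift cm [-0.    0.09  2.16] turn rad [ 0.001  0.001 -0.   ]
```

View pics/side3.png

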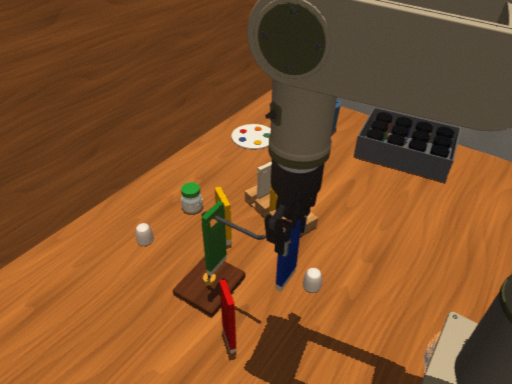

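View pics/top3.png

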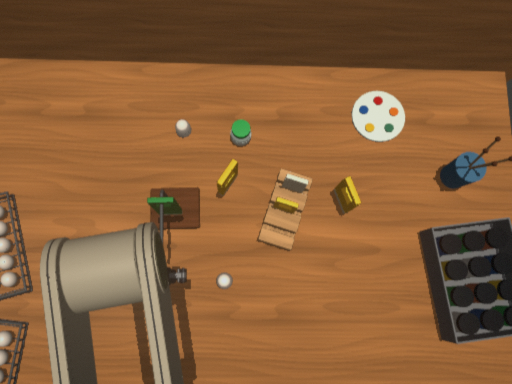

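```bash
python3 - <<'E'
from h import *
im=cv2.imread('pics/side3.png')
k=5;x0,y0=200,170
c=cv2.resize(im[y0:290,x0:330],None,fx=k,fy=k,interpolation=cv2.INTER_CUBIC)
a=np.radians(2.4);ux=np.array([np.cos(a),np.sin(a),0]);uy=np.array([-np.sin(a),np.cos(a),0])
C=np.array([385,129,265.6])
for dz in(22,8,-28,-113):
  for dx,dy in((-6,-28),(-6,28),(6,28),(6,-28)):
    u,v=proj('side',C+ux*dx+uy*dy+[0,0,dz]);cv2.circle(c,(int((u-x0)*k),int((v-y0)*k)),3,(255,255,255),1)
for P in((435,130,242),(445,130.5,230),(550,135,230)):
    u,v=proj('side',P);cv2.circle(c,(int((u-x0)*k),int((v-y0)*k)),3,(0,255,255),-1)
cv2.imwrite('pics/e.png',c)
E
```

```text
(no output)
```

View pics/e.png

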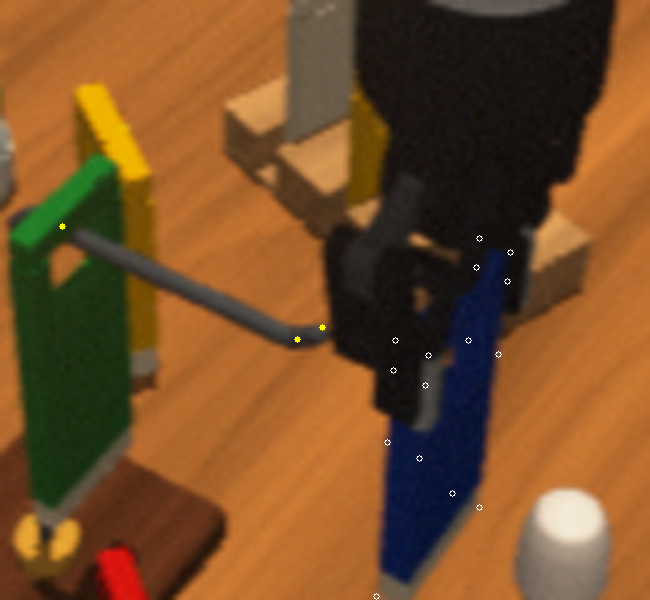

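Prediction and image agree to a couple of mm, so the grip height is right. Lower to entry height, then check.

```bash
python3 -m inch '[[[0,0,0.8],[0,0,0],0.4],[[0,0,1.6],[0,0,0],0.4],[[0,0,2.2],[0,0,0],0.4],[[0,0,2.2],[0,0,0],0.4],[[1.5,0,2.2],[0,0,0],0.4],[[3.0,0,2.2],[0,0,0],0.4],[[3.0,0,2.2],[0,0,0],0.4]]'
python3 - <<'E'
from h import *
go((510,133,244),2.4)
im=viewer.snapshot('side')[:,:,::-1]
cv2.imwrite('pics/f.png',cv2.resize(im[170:290,200:330],None,fx=5,fy=5,interpolation=cv2.INTER_CUBIC))
E
```

```text
time: 6.8
tool_pos: [416.1, 130.6, 244.3]
tcp_rot: [180.0, -0.0, 2.4]
ft_force: [0.4, -0.5, -1.8]
finger_gap: 55.3
t 6.8 pos [416.1 130.6 244.3] rot [ 1.7999e+02 -2.0000e-02  2.3700e+00] gap 55.3 F [ 0.4 -0.5 -1.8] q [ 11. -19. 110.  -0.  89.  98.]
shift cm [9.39 0.15 0.03] turn rad [ 0. -0. -0.]
```

View pics/f.png

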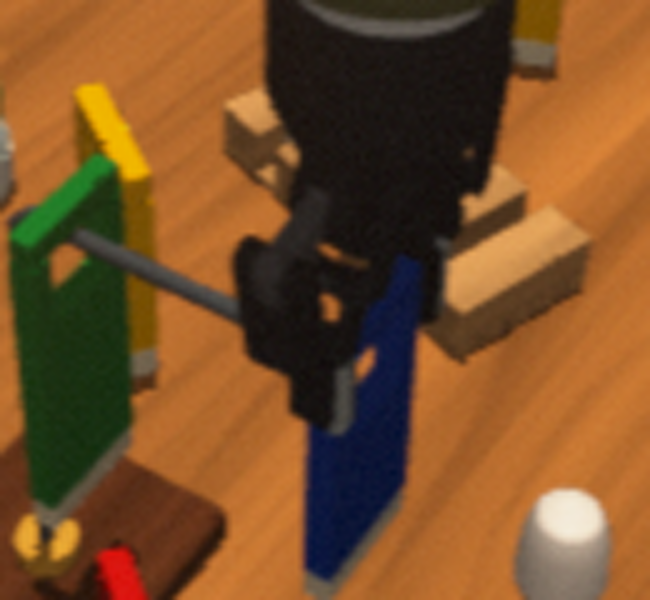

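The window is level with the bar's tip, hidden behind the finger at about crop (320,330). Feed on in small steps, watching the force.

```bash
python3 -m inch '[[[0.8,0,0],[0,0,0],0.4],[[1.6,0,0],[0,0,0],0.4],[[2.4,0,0],[0,0,0],0.4],[[3.2,0,0],[0,0,0],0.4],[[4.0,0,0],[0,0,0],0.4],[[4.0,0,0],[0,0,0],0.4]]'
python3 - <<'E'
from h import *
go((510,133,244),2.4)
im=viewer.snapshot('side')[:,:,::-1]
cv2.imwrite('pics/g.png',cv2.resize(im[170:290,200:330],None,fx=5,fy=5,interpolation=cv2.INTER_CUBIC))
E
```

```text
time: 7.45
tool_pos: [456.0, 132.4, 244.2]
tcp_rot: [180.0, 0.0, 2.4]
ft_force: [-0.2, 0.8, -2.4]
finger_gap: 55.3
t 7.45 pos [456.  132.4 244.2] rot [1.80e+02 1.00e-02 2.38e+00] gap 55.3 F [-0.2  0.8 -2.4] q [ 10. -12. 104.  -0.  88.  98.]
shift cm [5.4  0.16 0.02] turn rad [ 0.  0. -0.]
```

View pics/g.png

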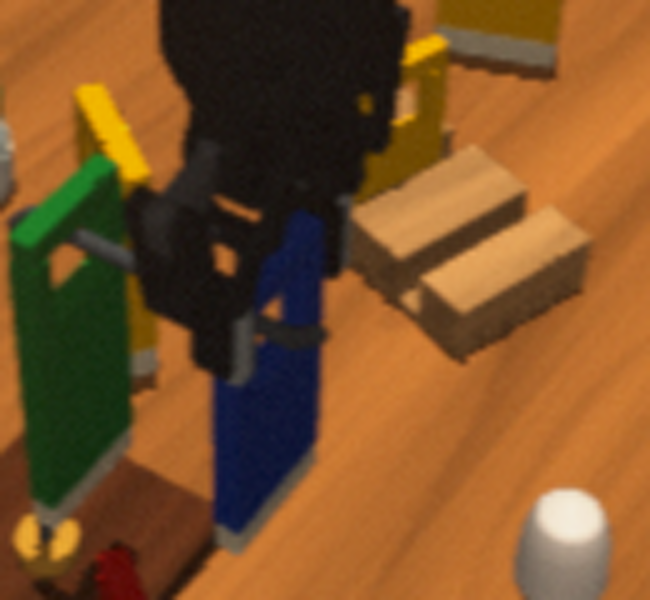

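The bar's tip protrudes through blue's window at crop (290,335). Go on to the hang position and lower.

```bash
python3 -m inch '[[[1,0,0],[0,0,0],0.4],[[2,0,0],[0,0,0],0.4],[[3,0.05,0],[0,0,0],0.4],[[4,0.1,0],[0,0,0],0.4],[[5,0.1,0],[0,0,0],0.4],[[5.2,0.1,0],[0,0,0],0.4],[[5.2,0.1,0.5],[0,0,0],0.4],[[5.2,0.1,1],[0,0,0],0.4],[[5.2,0.1,1.4],[0,0,0],0.4],[[5.2,0.1,1.6],[0,0,0],0.4],[[5.2,0.1,1.6],[0,0,0],0.4]]'
python3 - <<'E'
from h import *
go((510,133,226),2.4)
im=viewer.snapshot('side')[:,:,::-1]
cv2.imwrite('pics/g2.png',cv2.resize(im[170:290,180:310],None,fx=5,fy=5,interpolation=cv2.INTER_CUBIC))
E
```

```text
time: 8.6
tool_pos: [506.7, 133.6, 227.7]
tcp_rot: [180.0, 0.1, 2.4]
ft_force: [-0.5, -0.3, -2.3]
finger_gap: 55.0
t 8.6 pos [506.7 133.6 227.7] rot [1.8e+02 5.0e-02 2.4e+00] gap 55.0 F [-0.5 -0.3 -2.3] q [ 9. -4. 98.  0. 86. 97.]
shift cm [0.33 0.07 0.17] turn rad [0.    0.001 0.   ]
```

View pics/g2.png

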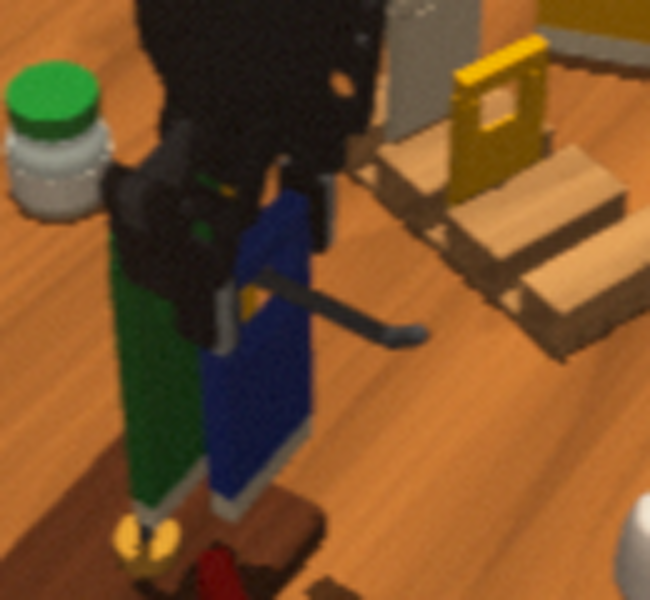

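Bar now near the top of blue's window (crop 265,280). Last 2 mm in small steps until contact shows in Fz.

```bash
python3 -m inch '[[[0,0,0.1],[0,0,0],0.4],[[0,0,0.1],[0,0,0],0.4],[[0,0,0.2],[0,0,0],0.4],[[0,0,0.2],[0,0,0],0.4]]'; python3 -m inch '[[[0,0,0.1],[0,0,0],0.4],[[0,0,0.1],[0,0,0],0.4]]'
```

```text
time: 9.05
tool_pos: [507.1, 133.6, 226.2]
tcp_rot: [-180.0, 0.0, 2.4]
ft_force: [0.4, 0.7, -1.3]
finger_gap: 54.9
time: 9.25
tool_pos: [507.3, 133.6, 226.0]
tcp_rot: [-180.0, -0.0, 2.4]
ft_force: [-3.1, -0.5, 4.3]
finger_gap: 55.1
```

Contact (Fz up by about 6 N). Release.

```bash
python3 -m inch '[[[0,0,0],[0,0,0],0.8],[[0,0,0],[0,0,0],1],[[0,0,0],[0,0,0],1],[[0,0,0],[0,0,0],1],[[0,0,0],[0,0,0],1],[[0,0,0],[0,0,0],1],[[0,0,-1],[0,0,0],1],[[0,0,-3],[0,0,0],1],[[0,0,-6],[0,0,0],1],[[0,0,-9],[0,0,0],1],[[0,0,-9],[0,0,0],1]]'
python3 - <<'E'
from h import *
go((574.5,-151.5,300),-17)
for n in("side","top"):
    im=viewer.snapshot(n)[:,:,::-1]
    cv2.imwrite(f"pics/{n}4.png",im)
E
```

```text
time: 10.35
tool_pos: [509.2, 133.9, 321.6]
tcp_rot: [-179.9, -0.5, 2.4]
ft_force: [0.8, 0.5, 0.3]
finger_gap: 85.5
t 10.35 pos [509.2 133.9 321.6] rot [-179.94   -0.51    2.39] gap 85.5 F [0.8 0.5 0.3] q [ 9. -6. 90.  0. 95. 97.]
shift cm [ 5.32 28.79  2.18] turn rad [-0.003 -0.009  0.339]
```

View pics/side4.png

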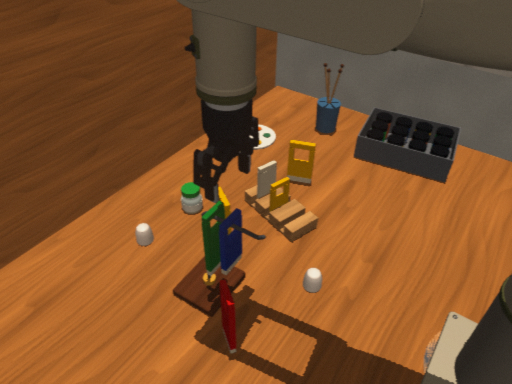

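Blue hangs on the bar in front of green (231,240). Now the small yellow.

```bash
python3 -m inch '[[[1,5,0],[0,0,0.1],1],[[2,10,0.5],[0,0,0.2],1],[[3,15,1],[0,0,0.3],1],[[4,20,2],[0,0,0.339],1],[[5,25,4],[0,0,0.339],1],[[5.3,28.8,7],[0,0,0.339],1],[[5.3,28.8,10],[0,0,0.339],1],[[5.3,28.8,12],[0,0,0.339],1],[[5.3,28.8,12],[0,0,0.339],1],[[5.3,28.8,12],[0,0,0.339],1]]'
python3 - <<'E'
from h import *
go((574.5,-151.5,91),-17)
im=viewer.snapshot('top')
t=im[:,:,::-1]
cv2.imwrite('pics/top5.png',t)
E
```

```text
time: 11.45
tool_pos: [571.5, -151.6, 194.7]
tcp_rot: [-180.0, 0.1, -17.0]
ft_force: [-0.5, -0.6, 0.4]
finger_gap: 85.5
t 11.45 pos [ 571.5 -151.6  194.7] rot [-1.7999e+02  1.2000e-01 -1.7020e+01] gap 85.5 F [-0.5 -0.6  0.4] q [-20.   8.  90.   0.  82.  87.]
shift cm [ 0.3  -0.1  10.37] turn rad [-0.     0.002 -0.   ]
```

View pics/top5.png

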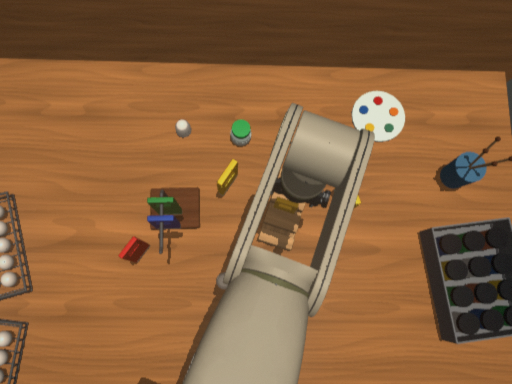

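Top view: blue hangs at (161,218), 18 px in front of green (160,200). Descend on yellow.

```bash
python3 -m inch '[[[0.2,-0.1,2],[0,0,0],1],[[0.2,-0.1,5],[0,0,0],1],[[0.2,-0.1,8],[0,0,0],1],[[0.2,-0.1,9.8],[0,0,0],1],[[0.2,-0.1,10.4],[0,0,0],1],[[0.2,-0.1,10.4],[0,0,0],1],[[0.2,-0.1,10.4],[0,0,0],1]]'
python3 - <<'E'
from h import *
go((574.5,-151.5,91),-17)
im=viewer.snapshot('side')[:,:,::-1][120:260,230:360]
cv2.imwrite("pics/side6.png",cv2.resize(im,None,fx=4,fy=4,interpolation=cv2.INTER_CUBIC))
E
```

```text
time: 12.2
tool_pos: [575.8, -151.8, 93.6]
tcp_rot: [180.0, -0.2, -17.0]
ft_force: [1.3, -0.1, 0.5]
finger_gap: 85.4
t 12.2 pos [ 575.8 -151.8   93.6] rot [179.99  -0.18 -17.  ] gap 85.4 F [ 1.3 -0.1  0.5] q [-20.  13.  95.   0.  72.  87.]
shift cm [-0.13  0.01  0.26] turn rad [ 0.    -0.003 -0.   ]
```

View pics/side6.png

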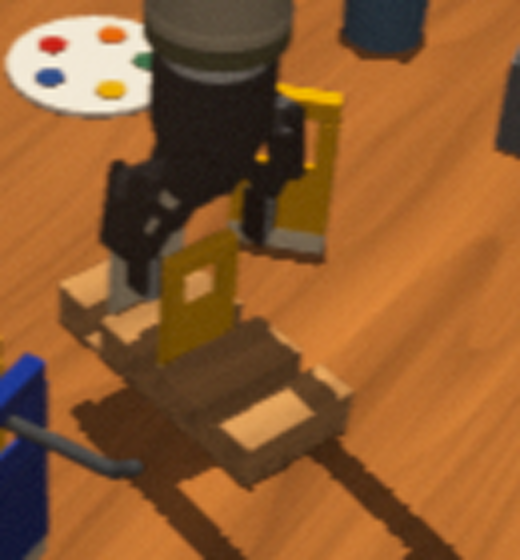

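Fingers straddle yellow (crop 140,270 and 255,220). Close.

```bash
python3 -m inch '[[[-0.05,0,0.1],[0,0,0],1],[[-0.05,0,0.1],[0,0,0],0.6],[[-0.05,0,0.1],[0,0,0],0.4],[[-0.05,0,0.1],[0,0,0],0.4],[[-0.05,0,0.1],[0,0,0],0.4],[[-0.05,0,0.1],[0,0,0],0.4],[[-0.05,0,0.1],[0,0,0],0.4],[[-0.05,0,0.1],[0,0,0],0.4]]' 50
python3 - <<'E'
from h import *
go((574.5,-151.5,280),-17)
E
```

```text
time: 13.05
tool_pos: [574.3, -151.5, 91.0]
tcp_rot: [-180.0, -0.1, -17.0]
ft_force: [-0.5, 0.9, 5.4]
finger_gap: 55.0
t 13.05 pos [ 574.3 -151.5   91. ] rot [-1.800e+02 -6.000e-02 -1.702e+01] gap 55.0 F [-0.5  0.9  5.4] q [-20.  13.  95.   0.  72.  87.]
shift cm [ 4.00e-02 -1.00e-02 -1.89e+01] turn rad [-0.    -0.001 -0.   ]
```

```bash
python3 -m inch '[[[0,0,-0.5],[0,0,0],0.4],[[0,0,-1.5],[0,0,0],0.4],[[0,0,-3],[0,0,0],0.4],[[0,0,-5],[0,0,0],0.4],[[0,0,-7.5],[0,0,0],0.4],[[0,0,-10],[0,0,0],0.4],[[0,0,-12.5],[0,0,0],0.4],[[0,0,-15],[0,0,0],0.4],[[0,0,-17],[0,0,0],0.4],[[0,0,-17.5],[0,0,0],0.4],[[0,0,-17.5],[0,0,0],0.4]]'
python3 - <<'E'
from h import *
go((375,0,265),-5)
go((375,129,265),2.4)
E
```

```text
time: 14.15
tool_pos: [574.4, -151.6, 266.9]
tcp_rot: [180.0, -0.2, -17.0]
ft_force: [-0.1, -0.3, -1.4]
finger_gap: 55.2
t 14.15 pos [ 574.4 -151.6  266.9] rot [ 1.7999e+02 -1.5000e-01 -1.7030e+01] gap 55.2 F [-0.1 -0.3 -1.4] q [-20.   6.  84.   0.  90.  87.]
shift cm [-23.51  -8.66   0.13] turn rad [ 0.    -0.003 -0.21 ]
t 14.15 pos [ 574.4 -151.6  266.9] rot [ 1.7999e+02 -1.5000e-01 -1.7030e+01] gap 55.2 F [-0.1 -0.3 -1.4] q [-20.   6.  84.   0.  90.  87.]
shift cm [-27.28 -20.99   0.12] turn rad [ 0.001 -0.003 -0.339]
```

```bash
python3 -m inch '[[[-1.5,-0.6,0],[0,0,-0.02],0.4],[[-4,-1.5,0],[0,0,-0.04],0.4],[[-7,-2.6,0],[0,0,-0.07],0.4],[[-10,-3.7,0],[0,0,-0.1],0.4],[[-13,-4.8,0],[0,0,-0.13],0.4],[[-16,-5.9,0],[0,0,-0.16],0.4],[[-19,-7,0],[0,0,-0.18],0.4],[[-22,-8.1,0.1],[0,0,-0.2],0.4],[[-23.5,-8.7,0.1],[0,0,-0.21],0.4],[[-24.5,-12,0.1],[0,0,-0.25],0.4],[[-25.4,-15,0.1],[0,0,-0.29],0.4],[[-26.3,-18,0.1],[0,0,-0.32],0.4],[[-27,-20,0.1],[0,0,-0.339],0.4],[[-27.3,-21,0.1],[0,0,-0.339],0.4],[[-27.3,-21,0.1],[0,0,-0.339],0.4],[[-27.3,-21,0.1],[0,0,-0.339],0.4]]'
python3 - <<'E'
from h import *
go((416,130,244),2.4)
im=viewer.snapshot('side')[:,:,::-1]
cv2.imwrite('pics/h.png',cv2.resize(im[170:290,200:330],None,fx=5,fy=5,interpolation=cv2.INTER_CUBIC))
E
```

```text
time: 15.75
tool_pos: [374.1, 128.7, 263.7]
tcp_rot: [180.0, 0.1, 2.4]
ft_force: [-0.1, -0.4, -1.8]
finger_gap: 55.5
t 15.75 pos [374.1 128.7 263.7] rot [1.7996e+02 7.0000e-02 2.3800e+00] gap 55.5 F [-0.1 -0.4 -1.8] q [ 12. -26. 113.  -0.  93.  99.]
shift cm [4.2  0.04 1.96] turn rad [ 0.001  0.001 -0.   ]
```

View pics/h.png

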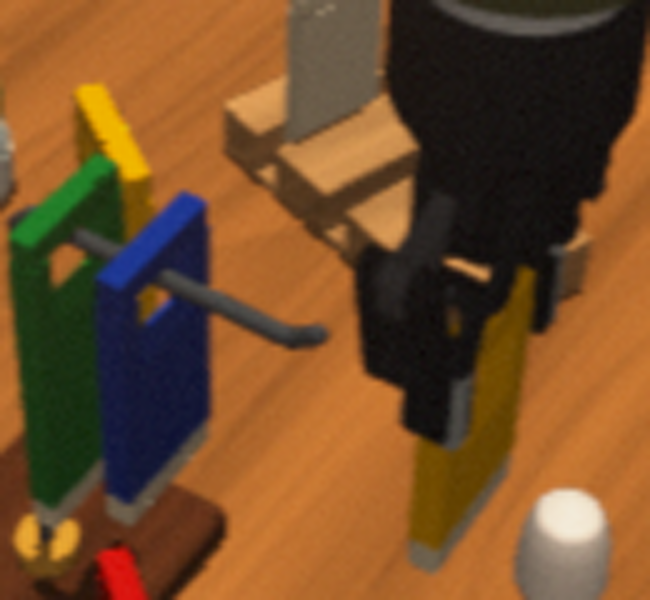

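Yellow is held square. Blue hangs freely on the bar at crop (155,350), with the bar in front of it clear. Repeat the entry.

```bash
python3 -m inch '[[[0.5,0,0.8],[0,0,0],0.4],[[1,0,1.5],[0,0,0],0.4],[[1.5,0,2],[0,0,0],0.4],[[2.5,0,2],[0,0,0],0.4],[[3.5,0,2],[0,0,0],0.4],[[4.2,0,2],[0,0,0],0.4],[[4.2,0,2],[0,0,0],0.4],[[5,0,2],[0,0,0],0.4],[[5.8,0,2],[0,0,0],0.4],[[6.6,0,2],[0,0,0],0.4],[[7.2,0,2],[0,0,0],0.4],[[7.2,0,2],[0,0,0],0.4]]'
python3 - <<'E'
from h import *
go((470,132.5,244),2.4)
im=viewer.snapshot('side')[:,:,::-1]
cv2.imwrite('pics/i.png',cv2.resize(im[170:290,200:330],None,fx=5,fy=5,interpolation=cv2.INTER_CUBIC))
t=cv2.cvtColor(cv2.imread('pics/top5.png'),cv2.COLOR_BGR2HSV)[205:240,140:185]
m=cv2.inRange(t,(100,80,120),(130,255,255));ys,xs=np.nonzero(m);print('blue hung',onz('top',(xs.mean()+140,ys.mean()+205),248))
E
```

```text
time: 17.0
tool_pos: [446.9, 132.3, 244.2]
tcp_rot: [180.0, 0.0, 2.4]
ft_force: [-0.4, -0.2, -2.0]
finger_gap: 54.9
t 17.0 pos [446.9 132.3 244.2] rot [1.80e+02 1.00e-02 2.38e+00] gap 54.9 F [-0.4 -0.2 -2. ] q [ 10. -14. 106.   0.  88.  98.]
shift cm [2.31 0.07 0.02] turn rad [ 0.  0. -0.]
blue hung [508.53469933 132.2076183  248.        ]
```

View pics/i.png

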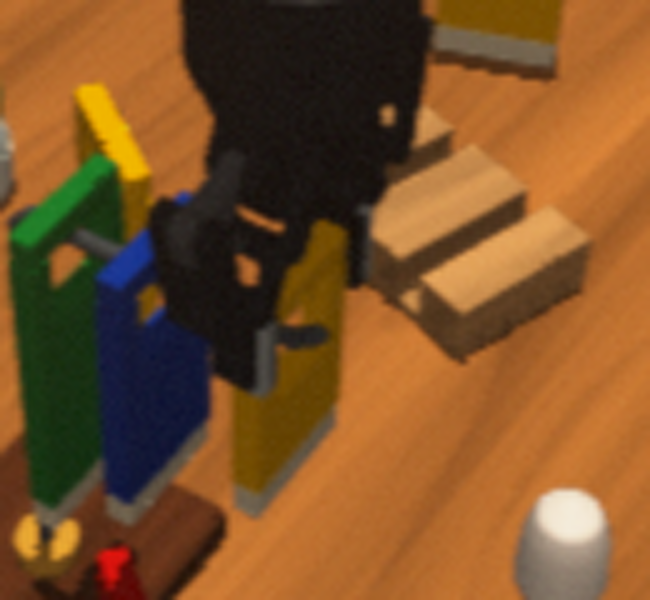

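The tip passes through yellow's window (crop 300,335). Advance 23 mm and lower.

```bash
python3 -m inch '[[[0.8,0,0],[0,0,0],0.4],[[1.6,0,0],[0,0,0],0.4],[[2.3,0.05,0],[0,0,0],0.4],[[2.3,0.05,0],[0,0,0],0.4],[[2.3,0.05,0.5],[0,0,0],0.4],[[2.3,0.05,1],[0,0,0],0.4],[[2.3,0.05,1.4],[0,0,0],0.4],[[2.3,0.05,1.6],[0,0,0],0.4],[[2.3,0.05,1.7],[0,0,0],0.4],[[2.3,0.05,1.7],[0,0,0],0.4]]'; python3 -m inch '[[[0,0,0.1],[0,0,0],0.4],[[0,0,0.1],[0,0,0],0.4],[[0,0,0.1],[0,0,0],0.4]]'
```

```text
time: 18.05
tool_pos: [469.1, 132.8, 227.2]
tcp_rot: [180.0, 0.0, 2.4]
ft_force: [0.2, 0.5, -0.9]
finger_gap: 55.2
time: 18.35
tool_pos: [469.3, 132.8, 226.4]
tcp_rot: [-180.0, -0.0, 2.4]
ft_force: [-0.3, -0.3, -1.2]
finger_gap: 54.9
```

```bash
python3 -m inch '[[[0,0,0.05],[0,0,0],0.4],[[0,0,0.05],[0,0,0],0.4],[[0,0,0.1],[0,0,0],0.4],[[0,0,0.1],[0,0,0],0.4]]'
python3 - <<'E'
from h import *
im=viewer.snapshot('side')[:,:,::-1]
cv2.imwrite('pics/j.png',cv2.resize(im[170:290,180:310],None,fx=5,fy=5,interpolation=cv2.INTER_CUBIC))
E
```

```text
time: 18.75
tool_pos: [469.3, 132.8, 225.7]
tcp_rot: [-180.0, -0.0, 2.4]
ft_force: [-1.5, 0.4, 2.0]
finger_gap: 54.9
```

View pics/j.png

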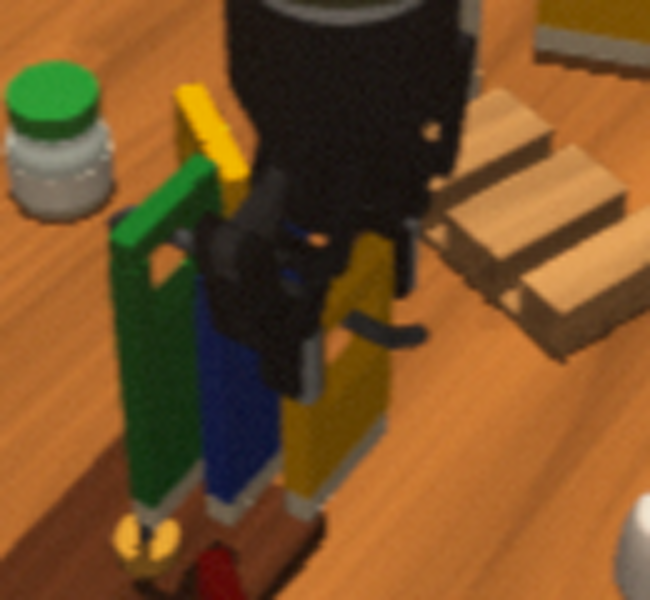

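Contact: Fz is +2 against about -1.5 when free, and the bar is at the window's top. Release and rise.

```bash
python3 -m inch '[[[0,0,0],[0,0,0],0.8],[[0,0,0],[0,0,0],1],[[0,0,0],[0,0,0],1],[[0,0,0],[0,0,0],1],[[0,0,0],[0,0,0],1],[[0,0,0],[0,0,0],1],[[0,0,-1],[0,0,0],1],[[0,0,-3],[0,0,0],1],[[0,0,-6],[0,0,0],1],[[-2,4,-9],[0,0,0],1],[[-4,9,-9],[0,0,0],1],[[-6,13,-9],[0,0,0],1],[[-8,18,-9],[0,0,0],1],[[-8,22,-9],[0,0,0],1],[[-8,22,-9],[0,0,0],1],[[-8,22,-9],[0,0,0],1],[[-8,22,-9],[0,0,0],1],[[-8,22,-9],[0,0,0],1]]'
python3 - <<'E'
from h import *
im=viewer.snapshot('side')[:,:,::-1]
cv2.imwrite('pics/k.png',cv2.resize(im[170:290,180:310],None,fx=5,fy=5,interpolation=cv2.INTER_CUBIC))
t=viewer.snapshot('top')[:,:,::-1]
cv2.imwrite('pics/l.png',cv2.resize(t[150:270,110:240],None,fx=5,fy=5,interpolation=cv2.INTER_CUBIC))
h=cv2.cvtColor(t,cv2.COLOR_BGR2HSV)
for n,lo,hi in(('g',(45,100,90),(85,255,255)),('b',(100,80,120),(130,255,255)),('y',(20,120,140),(35,255,255))):
    m=cv2.inRange(h[185:250,140:185],lo,hi);ys,xs=np.nonzero(m);print(n,onz('top',(xs.mean()+140,ys.mean()+185),248).round(1))
E
```

```text
time: 20.6
tool_pos: [398.8, -89.1, 315.5]
tcp_rot: [-180.0, -0.0, 2.5]
ft_force: [-0.4, 0.6, 0.3]
finger_gap: 85.3
g [548.1 135.2 248. ]
b [508.6 133.  248. ]
y [470.2 131.7 248. ]
```

View pics/k.png

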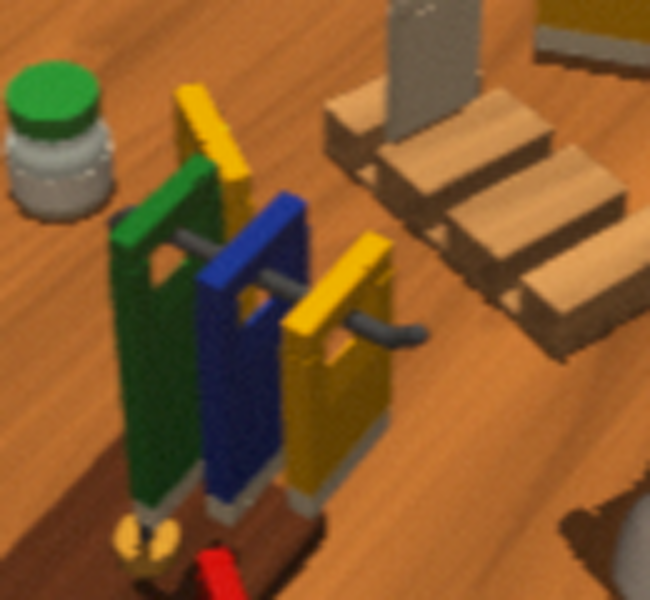

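View pics/l.png

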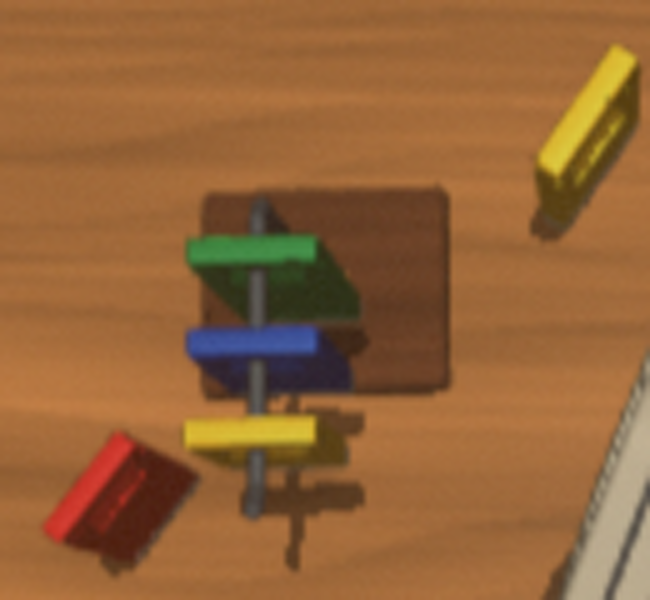

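Both views show green, blue and yellow on the bar in that order (side crop top edges at 210,160 / 300,200 / 385,240). The tip is in front and the robot is clear.

```bash
python3 - <<'E'
from bench import r
print(r.hand_in())
E
```

```text
the job is handed in; nothing more can be done
None
```

I hung the blue sample on the hook in front of the green one, then the small yellow one in front of the blue. The job was handed in at about 20.7 s of the 72 s allowed.

- **Final positions:** the last side and top pictures show all three hanging freely with the bar through their windows. Seen from above they are at x ≈ 548 (green), 509 (blue) and 470 (yellow). The upturned tip was in front of yellow and the arm was well clear.
- **Forces:** the readings at the end of each move stayed under about 6 N. The contact on lowering was light: Fz was +4.3 N for blue and +2.0 N for yellow.
- **Small disagreements:** heights found from the two cameras came out 3–5 mm lower than the given sizes imply. The two rays missed each other by 1–3 mm. I used the given heights, and both grasps and both fits went as planned.
- **Not checked:** I took no picture after handing in.

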